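# Refit the clean grease filter in the countertop extractor and latch it

## Robot

A 6-joint arm with a two-finger parallel gripper is mounted at the origin on a cart in front of the work surface, level with it; the furniture and walls round the work are solid. World frame = base frame: x ahead of the robot, y to its left, z up, the work surface at z = 0. Lengths are in m, angles in degrees, forces in N, time in s.
With the tool pointing down it reaches from about 0.35 to 0.925 m from the base axis. Payload 6.4 kg.
Tool frame: the origin (TCP) lies on the front face of the gripper's body, between the roots of the fingers; the fingertips stand 73 mm ahead of it and the grasp point (between the pads) lies ahead of it (robot.tcp_to_grasp is the z of the grasp point in the tool frame, in m); z points along the fingers, y is the line along which they close (so a half turn about z gives the same grasp; the last joint's range is limited). The gripper opens to 85 mm and grips with 20 to 120 N. Pads are 22 mm wide; open, the fingers measure 114 mm over their backs; the gripper's body (76 mm by 85 mm) begins 54 mm behind the grasp point. The pads swing forward as they close: fully open they stand 13 mm farther back than shut.
Start: joints at [54.712, 14.043, 89.255, -0, 76.702, -9.975], TCP at [0.278, 0.588, 0.304] pointing down, gripper open.
Joint ranges: [-179.41, 179.41], [-58.25, 129.5], [7.25, 145.43], [-54.29, 234.29], [11.92, 165.04], [-157.13, 157.13]. Speed limits (degrees/s): [147.25, 147.25, 180, 180, 180, 180].

## Interface

Orientations are given as a 3x3 rotation matrix whose columns are the frame's x, y, z axes.
In Python, from station import robot, imaging, close_job gives the robot as it stands (robot), with the cameras (imaging) and the job as plain functions.
- The arm moves only by the shell command python3 shift.py FILE [FORCE], which reads ROWS from the file FILE. ROWS is a JSON list that holds a single list of rows (three levels of brackets), with 1 to 20 rows, each of 7 numbers: dx, dy, dz in normalised numbers (1 is 0.5 m), then a rotation vector rx, ry, rz in normalised numbers (1 is 180 degrees), then the finger opening in m; each row is the pose to reach, as a shift and turn from the pose commanded when the command began, along the tool's axes at that moment; what a row does not reach only later rows make up. A row lasts 1/10 s, in which the tool goes at most 0.05 m and 8.59 degrees, less where a joint would pass 70% of its speed; a pose out of reach is approached as far as the arm can. The fingers move at their own pace and stop on an object; FORCE is the grip in N (left out, the last holds). Time passes only in rows, so rows that do not move let the fingers close. It prints the time, the measured TCP pose, the force, the opening and the grip force at its end. Input that does not fit is refused with a message, and nothing moves.
- robot.read_state(): the state, without advancing time (a new reading comes with each control period).
- imaging.capture(name): name is "side" or "top" or "wrist"; returns (picture, depth): 480x640x3 uint8, red, green, blue; 480x640 float32, m along the optical axis (not along the pixel's ray), 0 where there is no reading.
- imaging.camera_model(name): a dict with "K" (3x3 intrinsics, pixels), "k1" (the pictures are not rectified: a ray, as slopes to the right and down, at radius r is drawn at 1 + k1 r^2 times it, then the intrinsics apply), "extrinsics" (4x4, takes a point from camera to world coordinates). Camera axes: x right, y up, looking along -z (the intrinsics and any distortion apply to the point x, -y, -z); pixel columns grow to the right and rows downward; lengths in m; the calibration is good to about 2 mm. A picture is of the moment at which its call begins: read the wrist's pose just before it. camera_model takes no time and is no camera call; for the wrist camera it gives the pose at the moment of the call.
- close_job(): hands the job in; it is judged then, once.
The state is a dict: "t": time; "joint_positions": joint angles; "qvel": joint speeds; "tau": joint torques, N m; "eef_pos": TCP position; "tool_rot": TCP orientation; "ft_force": force on the tool from outside, world axes, zero at the start; "wrist_torque": the same for the moment, N m; "width": finger opening in m; "grip_force": force on a finger pad.
Only numpy, scipy, OpenCV 4.12 (cv2) and the standard library are available. Lean on these libraries where they do the work, as an engineer would, in place of code of your own. Each camera call takes 0.05 s, during which the arm holds its last target. There are 200 camera calls.

## Task

Two grease filters are drying in the stand. Take the clean one, whose black latch is drawn back level with the plate's edge, hook its tongue under the lip of the grey extractor, swing the other end down until the filter lies flat in its recess, and only then push its latch fully out into the keeper hole so that it is locked, and let go. The other filter, whose latch sticks out, is still to be washed: leave it and its latch as they are in the stand, and do not knock over or shift the jars.

Things in the scene. Friction and masses are not known exactly. Their poses are not given: they have to be found in the camera images.
- extractor: Fixed low grey plastic housing, 146 x 108 x 47 mm, open on top. Origin: centre of its underside on the counter, below the recess's centre; z up. Recess: local x -63 to 63, y -46 to 46 mm; side walls' top z 42. Ledges carry the filter at z = 30. Seated: filter origin (0, 0, 30), same x axis, play +-3 mm in x, +-4 in y. Local +x: robot's right (world -y), up to 15 deg off.
- lip (a point): Middle of the lip's lower edge, extractor's local (-49, 0, 42) mm. The lip, a 5 mm plate (z 42 to 47) along the extractor's -x end, overhangs the recess from its end wall x = -63 to x = -49 over the whole width: the slot under it is 12 mm high and 14 mm deep. From lip edge to far wall the opening is 112 mm, less than the filter's length.
- keeper (a point): Middle of the keeper hole's mouth, extractor's local (63, 0, 34) mm: a hole 28 mm wide (y) and 8 mm high (z 30 to 38) in the far wall (x 63 to 73, top z 44), into which the bolt goes.
- filter_a: The clean filter to fit: loose rigid aluminium plate, mesh face, 120 (x) x 84 (y) x 7 mm, 0.19 to 0.35 kg. Origin: centre of its underside; x from tongue to latch end; z normal to the mesh face, up when seated. Tongue: x -60 to -36, only 4 mm thick (z 0 to 4), full width. At the start it lies in either place of the stand, mesh face up, tongue end low, 30 deg from level.
- rib_a (a point): Middle of the top of filter_a's grip, an aluminium rib across the plate, at the filter's local (-7, 0, 35) mm. Rib: x -12 to -2 (10 mm thick), y -20 to 20, up from the plate's face (z 7) to z 35. Pinch it along the plate's x with the tool along the plate's normal. 39 mm of clear plate lies between rib and latch knob (when drawn back).
- tongue_a (a point): Middle of filter_a's tongue end: local (-60, 0, 2) mm.
- latch_a (a joint): Slide latch of filter_a, m: 0 = drawn back, 0.011 = fully out (stop at each end); starts at 0 to 0.001. It slides along the plate's +x, about 1.5 N of friction, and stays where left. Black bolt 16 mm wide, 4 thick (z 1.5 to 5.5), tip at local x = 58 mm + joint; the plate ends at x = 60.
- knob_a (a point): Middle of the top of filter_a's latch knob, a black block on the mesh face, 8 mm (x) x 18 (y), from z 7 to 21 mm; at filter's local (41 mm + joint, 0, 21). Push it towards +x to throw the bolt.
- filter_b: The other filter, identical to filter_a but with its latch out; it lies in the other place of the stand and must stay there (moved less than 20 mm).
- latch_b (a joint): Slide latch of filter_b, built the same; starts at 0.010 to 0.011 (out: the bolt's tip about 9 mm beyond the plate's end); leave it.
- rack: Fixed steel drying stand, 112 x 192 mm, about 75 high. Origin: centre of its underside on the counter; local +x is uphill (away from the robot, turned 0 to 26 deg to its right). Filters lie side by side, origins at local (0, +-50, 44.6) mm, on rails rising 30 deg towards +x, tongue ends against a stop 60 mm wide that stands 10 mm over the filter's underside.
- spice_jar: Bystander: spice jar, diameter 47, height 98 mm; origin at the centre of its foot. The three bystanders stand in a row between stand and extractor, in any order.
- salt_shaker: Bystander: salt shaker, diameter 44, height 90 mm; origin at the centre of its foot.
- jam_jar: Bystander: jam jar, diameter 62, height 86 mm; origin at the centre of its foot. Behind the jars and the extractor stands the fixed black toaster oven: front at world x = 0.555 m (door handle and knobs up to 50 mm nearer), right side at y = -0.205, top at z = 0.27; carry things past in front of it.

How it is judged:
By the outcome, as a careful person would: the job done as asked, in the order asked, and still so for the second after the job is handed in, with the robot touching nothing.
It also fails if it takes over 59 s, if anything falls off the work surface, if the arm or the gripper's body presses on something with over 40 N, if the wrist force passes 120 N, or if a joint passes its speed limit or range.

## Working session

There is one attempt and no reset: what is moved stays moved. The work goes in short steps, Python scripts to look and compute and a shell command to move; the robot and the scene stay as the last step left them, time stands still between calls to the robot, and variables do not carry over. Pictures are saved under pics/ and viewed, at most 10 in all, crops included, and the job is handed in when it is done.

```bash
ls; mkdir -p pics; cat > h.py <<'E'
import numpy as np,cv2
from station import robot, imaging, close_job
def cap(n):
    M=imaging.camera_model(n); p,d=imaging.capture(n); return p,d,M
def unproj(M,u,v,d):
    K=np.array(M["K"]);k=M["k1"];T=np.array(M["extrinsics"])
    q=cv2.undistortPoints(np.stack([np.ravel(u),np.ravel(v)],1).astype(float).reshape(-1,1,2),K,np.array([k,0,0,0.])).reshape(-1,2)
    d=np.ravel(d); P=np.stack([q[:,0]*d,-q[:,1]*d,-d],1)
    return P@T[:3,:3].T+T[:3,3]
def proj(M,P):
    K=np.array(M["K"]);k=M["k1"];T=np.array(M["extrinsics"])
    p=(np.atleast_2d(P)-T[:3,3])@T[:3,:3]; s=np.stack([p[:,0],-p[:,1]],1)/-p[:,2:]
    s=s*(1+k*(s**2).sum(1,keepdims=True)); return s@K[:2,:2].T+K[:2,2]
E
python3 - <<'E'
from h import *
print(robot.tcp_to_grasp)
for n in ("side","top"):
    p,d,M=cap(n); cv2.imwrite(f"pics/{n}0.png",p[:,:,::-1]); np.savez(f"{n}0.npz",p=p,d=d,**{k:np.array(v) for k,v in M.items() if k in("K","k1","extrinsics")}); print(n,M)
s=robot.read_state();print(s)
E
```

```text
pics
shift.py
station.py
0.0539
side {'K': array([[509.20462725,   0.        , 324.47486152],
       [  0.        , 509.20462725, 241.82558633],
       [  0.        ,   0.        ,   1.        ]]), 'k1': -0.04891233087279153, 'extrinsics': array([[-0.99590205, -0.06674129,  0.06103039,  0.54131677],
       [ 0.09007917, -0.79212101,  0.60368042,  0.51754402],
       [ 0.00805304,  0.60670413,  0.79488694,  0.9213113 ],
       [ 0.        ,  0.        ,  0.        ,  1.        ]])}
top {'K': array([[484.27085406,   0.        , 311.60251074],
       [  0.        , 484.27085406, 241.52529611],
       [  0.        ,   0.        ,   1.        ]]), 'k1': -0.06327281141021615, 'extrinsics': array([[ 0.0120281 ,  0.99952984, -0.02820342,  0.41804642],
       [-0.99947365,  0.01286771,  0.02977984, -0.10641909],
       [ 0.03012875,  0.02783038,  0.99915851,  1.12912949],
       [ 0.        ,  0.        ,  0.        ,  1.        ]])}
{'t': 0.1, 'joint_positions': array([ 5.47127186e+01,  1.40805055e+01,  8.93199593e+01,  1.03702215e-03,
        7.67015800e+01, -9.97468564e+00]), 'qvel': array([ 0.0423348 , -0.12468264, -0.18116573,  0.07351666,  0.03693485,
       -0.00351259]), 'tau': array([ 5.42746238e-04, -4.30676222e+01, -3.27126718e+01, -2.06082254e-04,
        2.88847543e-03, -1.68473952e-05]), 'eef_pos': array([0.27767124, 0.58727815, 0.302867  ]), 'tool_rot': array([[-9.03986622e-01,  4.27559468e-01, -1.04322977e-03],
       [ 4.27560617e-01,  9.03985528e-01, -1.44360865e-03],
       [ 3.25836066e-04, -1.75104687e-03, -9.99998414e-01]]), 'ft_force': array([-0.37828187,  0.04879934,  0.76916954]), 'wrist_torque': array([ 0.05135413,  0.02513406, -0.00598656]), 'grip_force': 0.0, 'width': 0.08544608287821058}
```

View pics/side0.png

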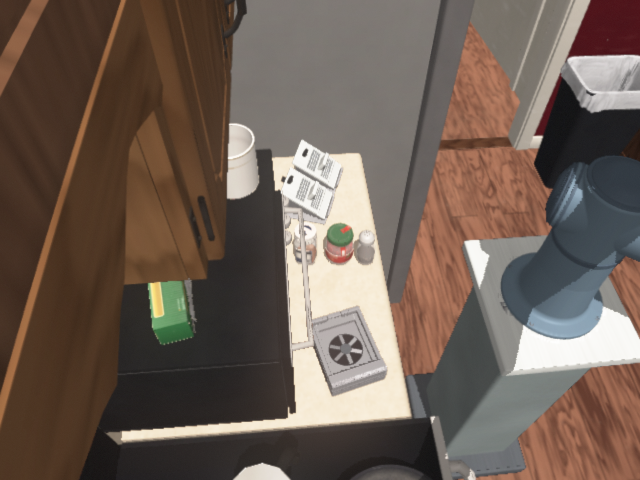

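View pics/top0.png

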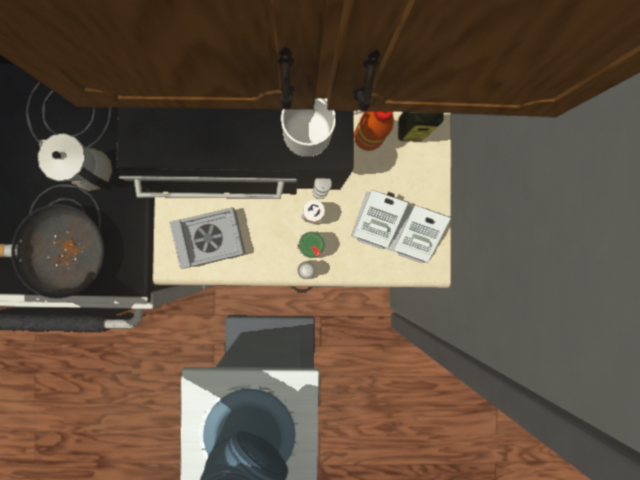

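The side view shows the stand at about (315,180), jars at (305-365,245), and the extractor at (347,348). The top view shows the extractor at (208,238), jars at column ~312, and the stand at (400,225). I'll crop in on the stand and the extractor.

```bash
python3 - <<'E'
from h import *
a=np.load("top0.npz");p=a["p"][:,:,::-1];d=a["d"]
c1=cv2.resize(p[180:275,345:460],None,fx=5,fy=5,interpolation=cv2.INTER_CUBIC)[:475]
c2=cv2.resize(p[195:275,165:250],None,fx=3,fy=3,interpolation=cv2.INTER_CUBIC)
o=np.zeros((475,800,3),np.uint8);o[:,:575]=c1;h=c2[:,:225];o[:h.shape[0],575:]=h
cv2.imwrite("pics/crop1.png",o)
for u,v in[(311,244),(313,211),(322,187),(306,270),(200,275),(208,238),(180,240),(238,235)]:
    print((u,v),unproj(a,u,v,d[v,u]).round(3))
E
```

```text
(311, 244) [[ 0.442 -0.136  0.089]]
(313, 211) [[ 0.512 -0.139  0.101]]
(322, 187) [[ 0.553 -0.154  0.177]]
(306, 270) [[ 0.386 -0.126  0.092]]
(200, 275) [[0.369 0.118 0.002]]
(208, 238) [[0.454 0.096 0.026]]
(180, 240) [[0.448 0.155 0.048]]
(238, 235) [[0.461 0.026 0.046]]
```

View pics/crop1.png

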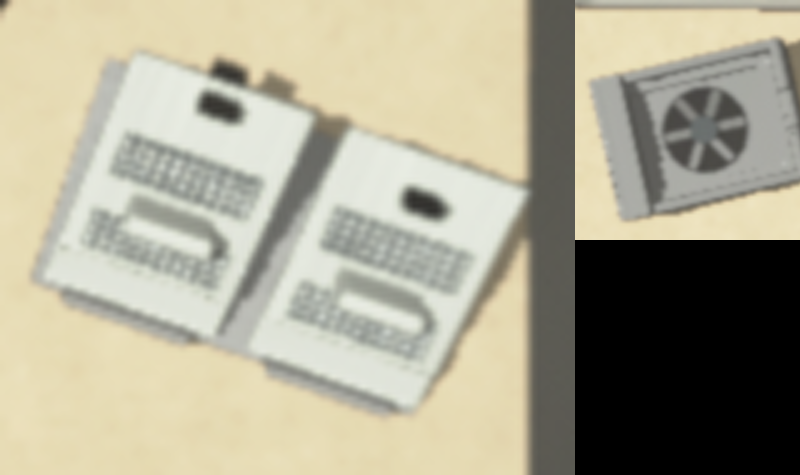

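The right-hand filter (crop (430,270)) is the clean one because no bolt shows beyond its edge. The left one's bolt sticks out at (228,70). The extractor's lip is at its left end. Next I'll get rough poses and the wrist camera's mounting.

```bash
python3 - <<'E'
from h import *
a=np.load("top0.npz");d=a["d"]
for n,(u,v) in dict(A_ul=(417,207),A_ur=(447,218),A_lr=(427,260),A_ll=(397,249),wall=(456,225),wall2=(470,225),wall3=(600,225),e1=(175,225),e2=(181,262),e3=(238,212),e4=(242,252)).items():
    print(n,unproj(a,u,v,d[v,u]).round(4))
s=robot.read_state();M=imaging.camera_model("wrist");R=np.array(s["tool_rot"]);T=M["extrinsics"]
print(M["K"][0,0],M["k1"]);print((R.T@T[:3,:3]).round(3),(R.T@(T[:3,3]-s["eef_pos"])).round(4))
E
```

```text
A_ul [[ 0.5265 -0.3684  0.079 ]]
A_ur [[ 0.503  -0.4341  0.0834]]
A_lr [[ 0.41   -0.4088  0.0142]]
A_ll [[ 0.4346 -0.3364  0.0224]]
wall [[ 0.495  -0.4895 -0.0223]]
wall2 [[ 0.4891 -0.4894  0.0733]]
wall3 [[ 0.4605 -0.4909  0.5396]]
e1 [[0.4818 0.1675 0.0435]]
e2 [[0.3992 0.1521 0.0453]]
e3 [[ 0.5166  0.0325 -0.0011]]
e4 [[0.4233 0.0165 0.0441]]
365.26829323210893 0.018550210747018174
[[-0.001  0.956  0.293]
 [ 1.     0.001  0.001]
 [ 0.001  0.293 -0.956]] [ 0.0741 -0.0008 -0.07  ]
```

Units first: shifts go in shares of 0.5 m and turns go in shares of 180 degrees. So -0.372 m / 0.5 = -0.744, -0.355 m / 0.5 = -0.71, 142 degrees / 180 = 0.7889.

```bash
echo '[[[-0.2,-0.2,0.02,0,0,0.1944,0.085],[-0.71,-0.744,0.088,0,0,0.7889,0.085],[-0.71,-0.744,0.088,0,0,0.7889,0.085],[-0.71,-0.744,0.088,0,0,0.7889,0.085],[-0.71,-0.744,0.088,0,0,0.7889,0.085],[-0.71,-0.744,0.088,0,0,0.7889,0.085],[-0.71,-0.744,0.088,0,0,0.7889,0.085],[-0.71,-0.744,0.088,0,0,0.7889,0.085],[-0.71,-0.744,0.088,0,0,0.7889,0.085],[-0.71,-0.744,0.088,0,0,0.7889,0.085],[-0.71,-0.744,0.088,0,0,0.7889,0.085],[-0.71,-0.744,0.088,0,0,0.7889,0.085],[-0.71,-0.744,0.088,0,0,0.7889,0.085],[-0.71,-0.744,0.088,0,0,0.7889,0.085],[-0.71,-0.744,0.088,0,0,0.7889,0.085],[-0.71,-0.744,0.088,0,0,0.7889,0.085],[-0.71,-0.744,0.088,0,0,0.7889,0.085],[-0.71,-0.744,0.088,0,0,0.7889,0.085],[-0.71,-0.744,0.088,0,0,0.7889,0.085],[-0.71,-0.744,0.088,0,0,0.7889,0.085]]]' > path.dat && python3 shift.py path.dat
python3 - <<'E'
from h import *
p,d,M=cap("wrist"); cv2.imwrite("pics/w_ext1.png",p[:,:,::-1]); np.savez("wext1.npz",p=p,d=d,K=M["K"],k1=M["k1"],extrinsics=M["extrinsics"])
print(robot.read_state()["joint_positions"].round(1))
a=np.load("side0.npz")
print(a["d"][300,306],unproj(a,306,300,a["d"][300,306]))
a=np.load("top0.npz")
for v in (192,194,195,196,197):print(v,unproj(a,210,v,a["d"][v,210]))
E
```

```text
t: 2.1
eef_pos: [0.4397, 0.0995, 0.2597]
tool_rot: [[0.975, 0.221, -0.0], [0.221, -0.975, -0.0], [-0.0, -0.0, -1.0]]
ft_force: [-0.1, -0.1, 0.1]
width: 0.0849
grip_force: 0.0
[ -1.7 -11.2 119.8  -0.   71.4  75.6]
0.7812085 [[0.52784753 0.1141351  0.24592416]]
192 [[0.55673483 0.090362   0.0448503 ]]
194 [[0.52740341 0.05387319 0.24549135]]
195 [[0.5254166  0.05360694 0.24675257]]
196 [[0.52387283 0.05400408 0.2443563 ]]
197 [[0.52210841 0.05407558 0.24375584]]
```

View pics/w_ext1.png

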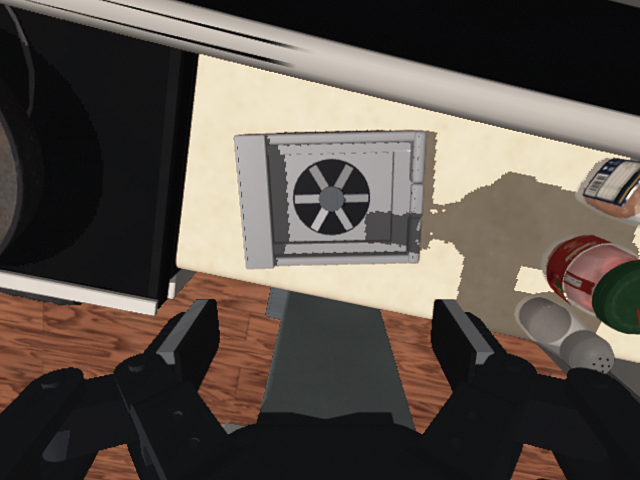

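The wrist view shows the extractor at about (235-425, 130-268), with the lip on the left (x about 255) and the keeper wall on the right (x about 416). I'll fit its pose from the depth.

```bash
cat > ext.py <<'E'
from h import *
def cloud(a):
    d=a["d"];v,u=np.nonzero(d>0);return unproj(a,u,v,d[v,u]),u,v
if __name__=="__main__":
  for f in ("wext1.npz","top0.npz","side0.npz"):
    a=np.load(f);P,u,v=cloud(a)
    m=(abs(P[:,0]-.457)<.1)&(abs(P[:,1]-.09)<.11)&(P[:,2]>.036)&(P[:,2]<.06)
    Q=P[m];r=cv2.minAreaRect((Q[:,:2]*1000).astype(np.float32));print(f,m.sum(),r)
    ang=np.deg2rad(min([r[2]+90*k for k in range(-3,3)],key=lambda t:abs(t+78)))
    c=np.array(r[0])/1000;ux=np.array([np.cos(ang),np.sin(ang)]);uy=np.array([-ux[1],ux[0]])
    l=(P[:,:2]-c)@np.c_[ux,uy]; 
    L=(abs(l[:,1])<.04)&(l[:,0]<-.052)&(l[:,0]>-.07)&(P[:,2]>.03);fl=(abs(l[:,1])<.05)&(l[:,0]>.064)&(l[:,0]<.072)&(P[:,2]>.035)
    print(" ang",np.rad2deg(ang),"lip z",np.median(P[L,2]),"keeperwall z",np.median(P[fl,2]))
    g=(P[:,2]>-.02)&(P[:,2]<.02)&(abs(l[:,0])>.09)&(abs(l[:,0])<.12)&(abs(l[:,1])<.03); print(" counter z",np.median(P[g,2]))
    le=P[(abs(l[:,1])<.035)&(l[:,0]>-.06)&(l[:,0]<-.035)&(P[:,2]>.042)]; print(" lip edge x",np.percentile((le[:,:2]-c)@ux,[98,99.5]))
  a=np.load("side0.npz");P,_,_=cloud(a);h=P[(P[:,2]>.2)&(P[:,2]<.262)&(P[:,0]<.54)&(P[:,0]>.45)&(P[:,1]>0)&(P[:,1]<.2)];print("handle",h.min(0),h.max(0))
E
python3 ext.py
```

```text
wext1.npz 8942 ((454.5565185546875, 96.33428955078125), (108.59207916259766, 146.16322326660156), 13.984720230102539)
 ang -76.01527976989746 lip z 0.2529525625600019 keeperwall z 0.04444266700773125
 counter z 8.000235597310779e-05
 lip edge x [-0.0356043  -0.03514036]
top0.npz 1219 ((471.3947448730469, 89.74950408935547), (171.21987915039062, 218.1588134765625), 0.016016481444239616)
 ang -89.98398351855576 lip z 0.04560834396893165 keeperwall z 0.04357217331258023
 counter z -8.815773716752684e-05
 lip edge x [-0.03562445 -0.03560799]
side0.npz 1603 ((455.597412109375, 96.34600067138672), (108.95833587646484, 148.3974151611328), 14.228530883789062)
 ang -75.77146911621094 lip z 0.046855135245461366 keeperwall z 0.04374946178960665
 counter z 0.0003207043405057952
 lip edge x [-0.04886183 -0.04803051]
handle [5.21490637e-01 2.42408006e-04 2.37771960e-01] [0.53993596 0.19202089 0.25032024]
```

Converted, 0.47 m / 0.5 = 0.94, -0.096 m / 0.5 = -0.192, -52 degrees / 180 = -0.2889.

```bash
echo '[[[-0.192,0.94,0,0,0,-0.2889,0.045],[-0.192,0.94,0,0,0,-0.2889,0.045],[-0.192,0.94,0,0,0,-0.2889,0.045],[-0.192,0.94,0,0,0,-0.2889,0.045],[-0.192,0.94,0,0,0,-0.2889,0.045],[-0.192,0.94,0,0,0,-0.2889,0.045],[-0.192,0.94,0,0,0,-0.2889,0.045],[-0.192,0.94,0,0,0,-0.2889,0.045],[-0.192,0.94,0,0,0,-0.2889,0.045],[-0.192,0.94,0,0,0,-0.2889,0.045],[-0.192,0.94,0,0,0,-0.2889,0.045],[-0.192,0.94,0,0,0,-0.2889,0.045],[-0.192,0.94,0,0,0,-0.2889,0.045],[-0.192,0.94,0,0,0,-0.2889,0.045]]]' > path.dat && python3 shift.py path.dat
python3 - <<'E'
from h import *
p,d,M=cap("wrist"); cv2.imwrite("pics/w_rack1.png",p[:,:,::-1]); np.savez("wrack1.npz",p=p,d=d,K=M["K"],k1=M["k1"],extrinsics=M["extrinsics"])
print(robot.read_state()["joint_positions"].round(1))
E
```

```text
t: 3.55
eef_pos: [0.4494, -0.3789, 0.2596]
tool_rot: [[0.426, 0.905, -0.0], [0.905, -0.426, 0.001], [0.001, -0.001, -1.0]]
ft_force: [-0.8, -0.3, -0.6]
width: 0.0448
grip_force: 0.0
[-51.2   8.3 100.7   0.   71.1 -25.9]
```

View pics/w_rack1.png

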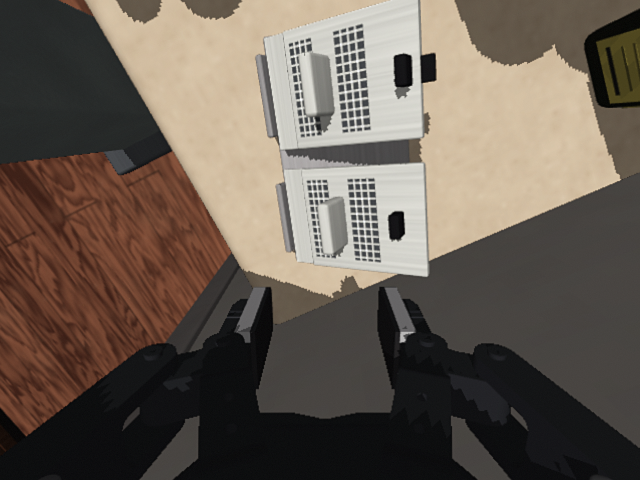

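The nearer filter, at about (300-430, 165-275), shows no bolt beyond its edge. Its rib is at (333,226) and its knob at (396,226). The other filter's bolt shows at (428,67). I'll fit filter A's pose from the depth.

```bash
cat > filt.py <<'E'
from h import *
from ext import cloud
def fit(f,c0=(.468,-.388),verbose=True):
    a=np.load(f);P,u,v=cloud(a)
    m=(np.hypot(P[:,0]-c0[0],P[:,1]-c0[1])<.085)&(P[:,2]>.012)&(P[:,2]<.14);P=P[m]
    # side of gap between filters: keep right one
    ux=np.array([np.cos(np.deg2rad(-26)),np.sin(np.deg2rad(-26))]);uy=np.array([-ux[1],ux[0]])
    P=P[abs((P[:,:2]-c0)@uy)<.046]
    n=np.array([-.5*ux[0],-.5*ux[1],.866]);c=np.array([*c0,.051])
    for w in (.02,.01,.005,.003,.002,.002):
        Q=P[abs((P-c)@n)<w];c=Q.mean(0);n=np.linalg.svd(Q-c,full_matrices=False)[2][2];n*=np.sign(n[2])
    e1=np.array([ux[0],ux[1],0]);e1-=n*(e1@n);e1/=np.linalg.norm(e1);e2=np.cross(n,e1)
    h=(P-c)@n
    pl=P[abs(h)<.003]; q=np.c_[(pl-c)@e1,(pl-c)@e2]
    rb=P[(h>.020)&(h<.034)];rq=np.c_[(rb-c)@e1,(rb-c)@e2]
    r=cv2.minAreaRect((q*1000).astype(np.float32))
    ang=np.deg2rad(min([r[2]+90*k for k in range(-3,3)],key=abs))
    px=np.cos(ang)*e1+np.sin(ang)*e2;py=np.cross(n,px);cc=c+e1*r[0][0]/1000+e2*r[0][1]/1000
    rp=P[(h>.0265)&(h<.032)]; kn=P[(h>.0115)&(h<.017)&((P-cc)@px>.03)]
    print(f,"rect",r,"n",n,"tilt",np.rad2deg(np.arccos(n[2])),"yaw",np.rad2deg(np.arctan2(px[1],px[0])))
    print(" face centre",cc,"origin",cc-.007*n)
    for nm,x in(("rib top",rp),("knob top",kn)):
        if len(x)>5:
            l=np.c_[(x-cc)@px,(x-cc)@py,(x-cc)@n+.007];print(" ",nm,len(l),l.min(0).round(4),l.max(0).round(4),np.median(l,0).round(4))
    return cc-.007*n,np.c_[px,py,n]
if __name__=="__main__":
    for f in("wrack1.npz","top0.npz","side0.npz"):fit(f)
E
python3 filt.py
```

```text
wrack1.npz rect ((-14.469673156738281, -5.302879333496094), (126.8099594116211, 84.49539184570312), 8.583928108215332) n [-0.48204602  0.1628361   0.86088097] tilt 30.584357971160674 yaw -18.57235300986015
 face centre [ 0.46470393 -0.38617147  0.04902342] origin [ 0.46807825 -0.38731132  0.04299725]
  rib top 521 [-0.0082 -0.0185  0.0335] [0.002  0.0196 0.0365] [-0.0028  0.0015  0.0349]
  knob top 281 [ 0.0407 -0.0086  0.0186] [0.0487 0.0094 0.0229] [0.0453 0.0009 0.0208]
top0.npz rect ((-6.6980438232421875, -1.799102783203125), (129.14892578125, 84.61639404296875), 8.89946174621582) n [-0.48652969  0.16434764  0.85806685] tilt 30.899783482599027 yaw -18.236463372150347
 face centre [ 0.46534821 -0.38507063  0.04851629] origin [ 0.46875392 -0.38622107  0.04250982]
  rib top 59 [-0.008  -0.0184  0.0335] [0.0026 0.0201 0.0387] [-0.0024 -0.0001  0.0353]
  knob top 29 [ 0.0413 -0.0087  0.0188] [0.05   0.0077 0.0239] [ 0.0452 -0.0018  0.0213]
side0.npz rect ((-5.993923187255859, -4.755161285400391), (127.2479476928711, 88.01431274414062), 8.804746627807617) n [-0.48855564  0.16098361  0.8575533 ] tilt 30.957031937047233 yaw -18.502653111063175
 face centre [ 0.46704552 -0.38619655  0.0496362 ] origin [ 0.47046541 -0.38732344  0.04363333]
  rib top 34 [-0.0071 -0.0193  0.0336] [0.0014 0.0173 0.0389] [-0.0024 -0.0015  0.0355]
  knob top 15 [ 0.0406 -0.0106  0.0187] [0.0489 0.0084 0.0236] [0.0452 0.001  0.021 ]
```

```bash
cat > plan.py <<'E'
from h import *
from scipy.spatial.transform import Rotation as Ro
def toolR(F,lean=15):
    px,py,n=F.T;l=np.deg2rad(lean);z=-np.cos(l)*n+np.sin(l)*py
    return np.c_[np.cross(px,z),px,z]
def rows(targets,ref=None):
    s=robot.read_state();R=np.array(s["tool_rot"]);p=np.array(s["eef_pos"])
    for Rt,pt in targets:
        print("  shift",(R.T@(pt-p)).round(4),"rv",Ro.from_matrix(R.T@Rt).as_rotvec(degrees=True).round(2),"world",pt.round(4))
E
python3 - <<'E'
from plan import *;from filt import fit
o,F=fit("wrack1.npz");F0=F
px,py,n=F.T; face=o+.007*n
Rt=toolR(F); g=face-.0031*px+.0005*py+.023*n
p=g-.0539*Rt[:,2]
print(Rt.round(3)); rows([(Rt,p-.06*Rt[:,2]),(Rt,p)])
E
```

```text
wrack1.npz rect ((-14.469673156738281, -5.302879333496094), (126.8099594116211, 84.49539184570312), 8.583928108215332) n [-0.48204602  0.1628361   0.86088097] tilt 30.584357971160674 yaw -18.57235300986015
 face centre [ 0.46470393 -0.38617147  0.04902342] origin [ 0.46807825 -0.38731132  0.04299725]
  rib top 521 [-0.0082 -0.0185  0.0335] [0.002  0.0196 0.0365] [-0.0028  0.0015  0.0349]
  knob top 281 [ 0.0407 -0.0086  0.0186] [0.0487 0.0094 0.0229] [0.0453 0.0009 0.0208]
[[ 0.183  0.816  0.548]
 [ 0.958 -0.274  0.088]
 [ 0.222  0.509 -0.832]]
  shift [-0.0371 -0.0496  0.0978] rv [-29.57  16.33 -10.46] world [ 0.3888 -0.3911  0.162 ]
  shift [-0.0183 -0.0221  0.1477] rv [-29.57  16.33 -10.46] world [ 0.4217 -0.3858  0.1121]
```

Converted, 0.098 m / 0.5 = 0.196, 0.0978 m / 0.5 = 0.1956, -29.57 degrees / 180 = -0.1643.

```bash
echo '[[[-0.074,-0.1,0.08,-0.0833,0.0444,-0.0278,0.04],[-0.074,-0.1,0.196,-0.1643,0.0907,-0.0581,0.04],[-0.074,-0.1,0.196,-0.1643,0.0907,-0.0581,0.04],[-0.0742,-0.0992,0.1956,-0.1643,0.0907,-0.0581,0.04],[-0.0742,-0.0992,0.1956,-0.1643,0.0907,-0.0581,0.04],[-0.0742,-0.0992,0.1956,-0.1643,0.0907,-0.0581,0.04],[-0.0742,-0.0992,0.1956,-0.1643,0.0907,-0.0581,0.04]]]' > path.dat && python3 shift.py path.dat
python3 - <<'E'
from plan import *;from filt import fit
p,d,M=cap("wrist"); cv2.imwrite("pics/w_rack2.png",p[:,:,::-1]); np.savez("wrack2.npz",p=p,d=d,K=M["K"],k1=M["k1"],extrinsics=M["extrinsics"])
o,F=fit("wrack1.npz");o2,F2=fit("wrack2.npz")
px,py,n=F.T; face=o+.007*n
Rt=toolR(F); g=face-.0031*px+.0005*py+.023*n
p=g-.0539*Rt[:,2]
rows([(Rt,p)])
E
```

```text
t: 4.3
eef_pos: [0.3891, -0.392, 0.1625]
tool_rot: [[0.184, 0.816, 0.548], [0.958, -0.274, 0.087], [0.221, 0.509, -0.832]]
ft_force: [-0.7, 0.1, 0.3]
width: 0.04
grip_force: 0.0
wrack1.npz rect ((-14.469673156738281, -5.302879333496094), (126.8099594116211, 84.49539184570312), 8.583928108215332) n [-0.48204602  0.1628361   0.86088097] tilt 30.584357971160674 yaw -18.57235300986015
 face centre [ 0.46470393 -0.38617147  0.04902342] origin [ 0.46807825 -0.38731132  0.04299725]
  rib top 521 [-0.0082 -0.0185  0.0335] [0.002  0.0196 0.0365] [-0.0028  0.0015  0.0349]
  knob top 281 [ 0.0407 -0.0086  0.0186] [0.0487 0.0094 0.0229] [0.0453 0.0009 0.0208]
wrack2.npz rect ((-7.6028900146484375, -5.4187164306640625), (126.7737045288086, 83.69187927246094), 8.400282859802246) n [-0.47841163  0.16547188  0.86240441] tilt 30.412368547386663 yaw -18.628495264071603
 face centre [ 0.46440726 -0.38596206  0.04884974] origin [ 0.46775615 -0.38712036  0.04281291]
  rib top 1126 [-0.0079 -0.0196  0.0335] [0.0011 0.0193 0.0374] [-0.0037  0.0003  0.0348]
  knob top 453 [ 0.0406 -0.0088  0.0186] [0.0486 0.009  0.0226] [ 0.0444 -0.0001  0.0208]
  shift [ 0.0008 -0.001   0.0605] rv [0.02 0.09 0.04] world [ 0.4217 -0.3858  0.1121]
```

View pics/w_rack2.png

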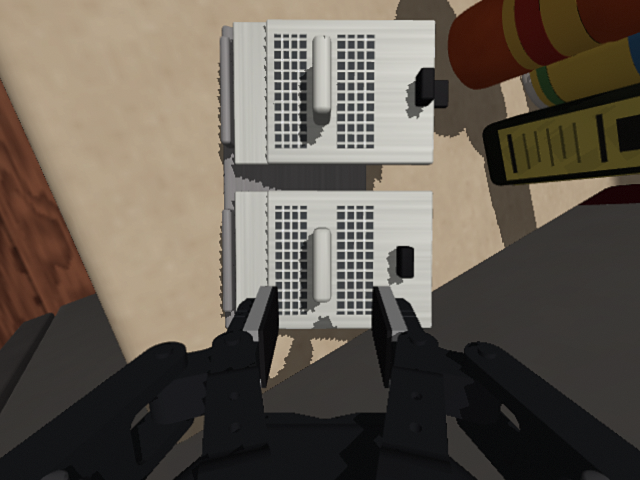

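The wrist view shows the rib at (322,265), midway between the fingers at (268 and 382), and aligned with them. I'll descend and grip.

Converted, 0.0605 m / 0.5 = 0.121, 0.05 m / 0.5 = 0.1.

```bash
echo '[[[0.002,-0.002,0.06,0,0,0,0.04],[0.002,-0.002,0.1,0,0,0,0.04],[0.002,-0.002,0.121,0,0,0,0.04],[0.002,-0.002,0.121,0,0,0,0.04],[0.002,-0.002,0.121,0,0,0,0.0],[0.002,-0.002,0.121,0,0,0,0.0],[0.002,-0.002,0.121,0,0,0,0.0],[0.002,-0.002,0.121,0,0,0,0.0],[0.002,-0.002,0.121,0,0,0,0.0]]]' > path.dat && python3 shift.py path.dat 70
```

```text
t: 5.25
eef_pos: [0.4212, -0.3866, 0.1127]
tool_rot: [[0.184, 0.815, 0.549], [0.958, -0.274, 0.086], [0.221, 0.51, -0.831]]
ft_force: [-4.1, 0.8, 5.9]
width: 0.0082
grip_force: 69.8
```

Converted, -0.141 m / 0.5 = -0.282, -0.058 m / 0.5 = -0.116.

```bash
echo '[[[0.0104,0,-0.038,0,0,0,0],[0.0208,0,-0.078,0,0,0,0],[0.031,0,-0.116,0,0,0,0],[0.046,0.034,-0.172,0,0,0,0],[0.06,0.068,-0.228,0,0,0,0],[0.0752,0.102,-0.282,0,0,0,0],[0.0752,0.102,-0.282,0,0,0,0],[0.0752,0.102,-0.282,0,0,0,0]]]' > path.dat && python3 shift.py path.dat
python3 - <<'E'
from plan import *
p,d,M=cap("wrist"); cv2.imwrite("pics/w_lift.png",p[:,:,::-1]); np.savez("wlift.npz",p=p,d=d,K=M["K"],k1=M["k1"],extrinsics=M["extrinsics"])
s=robot.read_state();np.savez("slift.npz",R=s["tool_rot"],p=s["eef_pos"])
E
```

```text
t: 6.05
eef_pos: [0.392, -0.3759, 0.2624]
tool_rot: [[0.185, 0.816, 0.548], [0.958, -0.275, 0.086], [0.221, 0.509, -0.832]]
ft_force: [-0.6, -0.4, -4.3]
width: 0.0084
grip_force: 69.0
```

View pics/w_lift.png

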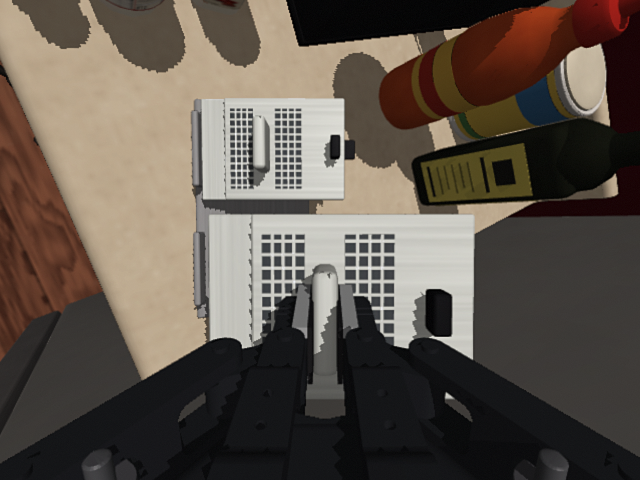

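The filter is held. It shows at (210-475, 213-390), with its knob at (438,312) and the dirty filter undisturbed at (195-345, 98-200). I'll measure the held filter's pose in the tool frame.

```bash
cat > held.py <<'E'
from plan import *;from ext import cloud
def held(f,sf):
    s=np.load(sf);R,p=s["R"],s["p"]
    P,u,v=cloud(np.load(f)); L=(P-p)@R
    l=np.deg2rad(15);n=np.array([np.sin(l),0,-np.cos(l)]);px=np.array([0,1.,0]);o=np.array([0,0,.0539])-.030*n+.007*px
    c=o+.007*n
    py=np.cross(n,px)
    def loc(): q=L-o; return np.c_[q@px,q@py,q@n]
    q=loc(); m=(q[:,0]>-.03)&(q[:,0]<.057)&(q[:,1]>.012)&(q[:,1]<.045)&(abs(q[:,2]-.007)<.012)
    for w in (.004,.002,.0015):
        Q=L[m];c=Q.mean(0);n=np.linalg.svd(Q-c,full_matrices=False)[2][2];n*=np.sign(-n[2]);m&=abs((L-c)@n)<w
    px=px-n*(px@n);px/=np.linalg.norm(px);py=np.cross(n,px)
    q=loc();  # edges
    h=(L-c)@n; pl=(abs(h)<.002)&(q[:,1]>.0)&(q[:,1]<.06)&(abs(q[:,0])<.08)&(q[:,0]>-.03)
    e=q[pl]; xs=[];ys=[]
    for y in np.arange(.012,.036,.003):
        t=e[abs(e[:,1]-y)<.0015];xs.append((y,t[:,0].max()))
    for x in np.arange(-.02,.05,.006):
        t=e[abs(e[:,0]-x)<.003];ys.append((x,t[:,1].max()))
    xs,ys=np.array(xs),np.array(ys);fx=np.polyfit(*xs.T,1);fy=np.polyfit(*ys.T,1)
    print("n",n,"lean",np.rad2deg(np.arctan2(n[0],-n[2])),"pitch",np.rad2deg(np.arcsin(n[1])))
    print("latch edge x",np.median(xs[:,1]),"slope deg",np.rad2deg(np.arctan(fx[0])),"side edge y",np.median(ys[:,1]),"slope",np.rad2deg(np.arctan(fy[0])))
    print("face z in local",q[m][:,2].mean(), "m",m.sum())
    k=q[(h>.0115)&(h<.016)&(q[:,0]>.03)&(q[:,0]<.055)];print("knob",k.min(0),k.max(0))
    t=q[(abs(h+.003)<.0012)&(q[:,0]<-.04)&(q[:,0]>-.07)&(q[:,1]>.01)&(q[:,1]<.04)];print("tongue end x",np.percentile(t[:,0],[1,5]) if len(t) else None,len(t))
if __name__=="__main__":
    import sys;held(*sys.argv[1:])
E
python3 held.py wlift.npz slift.npz
```

```text
n [ 0.27232424  0.00568326 -0.96218876] lean 15.802881718309747 pitch 0.32562863934933767
latch edge x 0.06105459283813571 slope deg 1.2234401397256696 side edge y 0.04196827878720119 slope 0.04819367968176972
face z in local 0.007994468057469846 m 12450
knob [ 0.03815775 -0.00883771  0.01949161] [0.04703256 0.00915427 0.02376521]
tongue end x [-0.05808136 -0.05727843] 2312
```

```bash
cat > ins.py <<'E'
from plan import *
A=np.deg2rad(-75.9);ex=np.array([np.cos(A),np.sin(A),0]);ey=np.array([-ex[1],ex[0],0]);ez=np.array([0,0,1.]);C=np.array([.4550,.0963,0])
LE=15.8;l=np.deg2rad(LE);nt=np.array([np.sin(l),0,-np.cos(l)]);OT=np.array([0,0.0083,.0539])-.029*nt
def wp(xe,ze,th,y=0):
    t=np.deg2rad(th);px=np.cos(t)*ex+np.sin(t)*ez;n=-np.sin(t)*ex+np.cos(t)*ez
    R=toolR(np.c_[px,ey,n],LE);o=C+ex*xe/1e3+ey*y/1e3+ez*ze/1e3+.06*px
    return R,o-R@OT
E
python3 - <<'E'
from ins import *
rows([wp(-30,160,15),wp(-43,110,15),wp(-43,33,15)])
E
```

```text
shift [ 0.4557 -0.0946  0.0762] rv [ -0.43 -21.46  54.75] world [0.4405 0.0937 0.2515]
  shift [ 0.456  -0.126   0.1172] rv [ -0.43 -21.46  54.75] world [0.4374 0.1063 0.2015]
  shift [ 0.4388 -0.165   0.1813] rv [ -0.43 -21.46  54.75] world [0.4374 0.1063 0.1245]
```

Converted, 0.4557 m / 0.5 = 0.9114, 0.14 m / 0.5 = 0.28, 54.75 degrees / 180 = 0.3042.

```bash
echo '[[[0.04,-0.008,0.006,0,-0.0056,0.0167,0],[0.12,-0.024,0.02,0,-0.0167,0.0444,0],[0.2,-0.04,0.034,0,-0.0278,0.0722,0],[0.28,-0.058,0.046,0,-0.0389,0.1,0],[0.36,-0.074,0.06,0,-0.05,0.1278,0],[0.44,-0.092,0.074,0,-0.0611,0.1556,0],[0.52,-0.108,0.086,0,-0.0722,0.1833,0],[0.6,-0.124,0.1,0,-0.0833,0.2111,0],[0.68,-0.14,0.114,0,-0.0944,0.2389,0],[0.76,-0.16,0.126,0,-0.1056,0.2667,0],[0.82,-0.172,0.14,0,-0.1111,0.2889,0],[0.88,-0.184,0.148,-0.0022,-0.1167,0.3,0],[0.9114,-0.1892,0.1524,-0.0024,-0.1192,0.3042,0],[0.9114,-0.1892,0.1524,-0.0024,-0.1192,0.3042,0],[0.9114,-0.1892,0.1524,-0.0024,-0.1192,0.3042,0],[0.9114,-0.1892,0.1524,-0.0024,-0.1192,0.3042,0]]]' > path.dat && python3 shift.py path.dat
python3 - <<'E'
from ins import *
p,d,M=cap("wrist"); cv2.imwrite("pics/w_car.png",p[:,:,::-1]); np.savez("wcar.npz",p=p,d=d,K=M["K"],k1=M["k1"],extrinsics=M["extrinsics"])
s=robot.read_state();np.savez("scar.npz",R=s["tool_rot"],p=s["eef_pos"]);print(s["joint_positions"].round(1))
rows([wp(-43,60,15),wp(-43,33,15),wp(-61,32,15)])
E
python3 held.py wcar.npz scar.npz
```

```text
t: 7.7
eef_pos: [0.4403, 0.0924, 0.2506]
tool_rot: [[0.917, 0.236, 0.323], [0.303, -0.936, -0.178], [0.26, 0.261, -0.93]]
ft_force: [0.1, -0.4, -3.6]
width: 0.0084
grip_force: 69.3
[  1.7 -17.8 127.4 -13.7  52.3  82.3]
  shift [-0.0246 -0.0403  0.0889] rv [ 0.14  0.11 -0.03] world [0.4374 0.1063 0.1515]
  shift [-0.0317 -0.0473  0.114 ] rv [ 0.14  0.11 -0.03] world [0.4374 0.1063 0.1245]
  shift [-0.0307 -0.065   0.1104] rv [ 0.14  0.11 -0.03] world [0.433  0.1238 0.1235]
n [ 0.2706847   0.00782289 -0.96263628] lean 15.7055072624348 pitch 0.44822318663096566
latch edge x 0.0598179617585566 slope deg 0.6288553248112937 side edge y 0.043275232382475624 slope 0.031419344781893704
face z in local 0.0066173645076198695 m 12930
knob [ 0.03005753 -0.00766378  0.01812839] [0.05492783 0.09142577 0.02261667]
tongue end x [-0.059271   -0.05839206] 2442
```

Units first: shifts go in shares of 0.5 m and turns go in shares of 180 degrees. So 0.114 m / 0.5 = 0.228, 0.108 m / 0.5 = 0.216, 0.1 degrees / 180 = 0.0006.

```bash
echo '[[[-0.024,-0.04,0.08,0.0006,0.0006,0,0],[-0.0492,-0.0806,0.1778,0.0006,0.0006,0,0],[-0.0492,-0.0806,0.1778,0.0006,0.0006,0,0],[-0.06,-0.091,0.216,0.0006,0.0006,0,0],[-0.0634,-0.0946,0.228,0.0006,0.0006,0,0],[-0.0634,-0.0946,0.228,0.0006,0.0006,0,0],[-0.0634,-0.0946,0.228,0.0006,0.0006,0,0]]]' > path.dat && python3 shift.py path.dat
python3 - <<'E'
from ins import *;from ext import cloud
s=robot.read_state();R,p=s["tool_rot"],s["eef_pos"];np.savez("sw2.npz",R=R,p=p)
ims=[]
for n in("side","wrist"):
    I,d,M=cap(n);np.savez(f"{n}w2.npz",p=I,d=d,K=M["K"],k1=M["k1"],extrinsics=M["extrinsics"])
    ims.append(I)
o=np.zeros((480,800,3),np.uint8);o[:480]=np.hstack([cv2.resize(ims[0][285:405,290:400],(440,480),interpolation=cv2.INTER_CUBIC),cv2.resize(ims[1],(360,270)) if 0 else cv2.resize(ims[1][100:420,120:360],(360,480))])
cv2.imwrite("pics/w2.png",o[:,:,::-1])
for n in("side","wrist"):
    P,_,_=cloud(np.load(n+"w2.npz"));q=(P-C)@np.c_[ex,ey,ez]*1e3
    m=(abs(q[:,1])<38)&(abs(q[:,0])<70)&(q[:,2]>25)&(q[:,2]<90)
    q=q[m]
    for x in range(-68,72,6):
        t=q[(abs(q[:,0]-x)<2)&(abs(q[:,1])>18)]
        if len(t):print(n,x,np.percentile(t[:,2],[10,50,90]).round(1),len(t))
rows([wp(-43,33,15),wp(-61,32.5,15)])
E
python3 held.py wristw2.npz sw2.npz
```

```text
t: 8.45
eef_pos: [0.4415, 0.1065, 0.1297]
tool_rot: [[0.913, 0.231, 0.335], [0.301, -0.937, -0.175], [0.274, 0.261, -0.926]]
ft_force: [-1.4, 1.8, 3.9]
width: 0.0087
grip_force: 71.4
side -68 [44.6 46.5 49.2] 43
side -62 [45.5 46.5 48.9] 43
side -56 [45.1 47.1 48.7] 39
side -50 [44.8 46.3 48.4] 38
side -44 [40.4 43.7 44.6] 15
side -38 [38.1 44.4 46.4] 30
side -32 [44.3 46.3 48.3] 24
side -26 [46.2 48.8 51.6] 32
side -20 [50.3 53.  54.4] 25
side -14 [53.2 54.8 56.6] 20
side -8 [52.9 55.6 58.8] 23
side -2 [56.7 60.2 83.6] 47
side 4 [57.2 61.  86.1] 33
side 10 [58.3 60.3 65.6] 15
side 16 [60.7 62.7 64.2] 20
side 22 [61.2 63.6 65.3] 25
side 28 [63.1 65.2 67.1] 17
side 34 [64.3 66.5 69.4] 23
side 40 [65.7 67.4 69.9] 22
side 46 [65.7 68.6 71.3] 23
side 52 [68.7 70.4 73.2] 23
side 58 [68.1 71.1 73.9] 29
side 64 [71.  73.6 75.2] 22
side 70 [73.4 74.5 75. ] 11
wrist -68 [46.  46.9 47.8] 554
wrist -62 [46.  46.9 47.9] 482
wrist -56 [46.1 46.9 47.8] 488
wrist -50 [44.8 46.8 47.7] 469
wrist -44 [42.3 43.6 44.7] 175
wrist -38 [43.9 45.1 46.3] 399
wrist -32 [45.5 46.6 47.8] 397
wrist -26 [47.1 48.
[... 340 characters left out ...]
08
wrist 46 [68.1 69.1 70.2] 419
wrist 52 [69.5 70.6 71.7] 415
wrist 58 [71.  72.1 73.2] 406
wrist 64 [72.4 73.5 74.7] 417
wrist 70 [73.8 74.9 75.9] 191
  shift [-0.0052 -0.002   0.0035] rv [ 0.18 -0.6  -0.17] world [0.4374 0.1063 0.1245]
  shift [-0.0041 -0.0195 -0.0006] rv [ 0.18 -0.6  -0.17] world [0.433  0.1238 0.124 ]
n [ 0.21307875  0.02403224 -0.97673942] lean 12.306446296894983 pitch 1.377078773574816
latch edge x 0.060246141637958564 slope deg 0.5601962046604262 side edge y 0.0446139270680724 slope -0.42520736654696806
face z in local 0.007026145584924097 m 13552
knob [ 0.03003884 -0.00571394  0.01852548] [0.05484907 0.09159401 0.02301411]
tongue end x [-0.05923575 -0.05817793] 2557
```

View pics/w2.png

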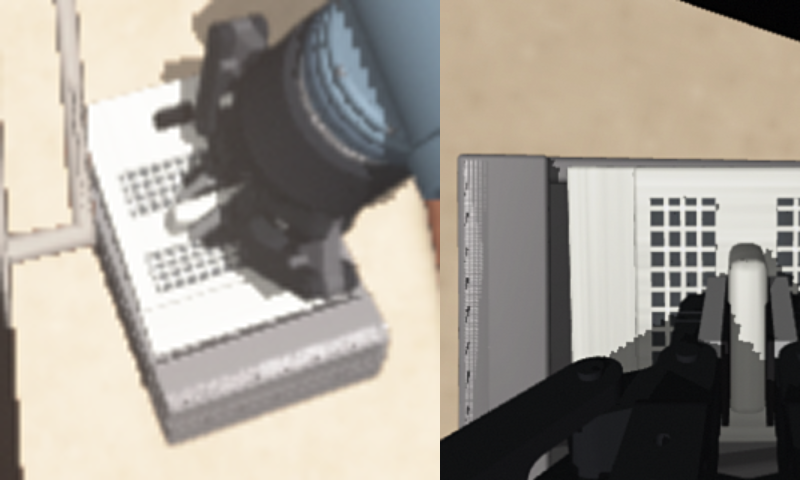

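The side crop shows the filter's far corner at (95,110), touching the oven-side wall. The wrist crop shows the tongue edge at (570,250) clear of the lip edge at (545,250). Its TCP sits 5 mm high and 4 mm off to one side, so I'll check the joints and the filter's edges.

```bash
python3 - <<'E'
from ins import *;from ext import cloud
s=robot.read_state();print(s["joint_positions"].round(2),s["qvel"].round(2),s["ft_force"].round(1),s["wrist_torque"].round(2),s["tau"].round(1),s["eef_pos"].round(4))
P,_,_=cloud(np.load("wristw2.npz"));q=(P-C)@np.c_[ex,ey,ez]*1e3
m=(abs(q[:,0]-50)<3)&(q[:,2]>50)&(q[:,2]<85);t=q[m]
for y in range(-60,66,4):
    a=t[abs(t[:,1]-y)<1.5]
    if len(a):print("x50 y",y,np.median(a[:,2]).round(1),end=";")
m=(abs(q[:,0]+38)<3)&(q[:,2]>20)&(q[:,2]<85);t=q[m]
print()
for y in range(-60,66,3):
    a=t[abs(t[:,1]-y)<1.5]
    if len(a):print("x-38 y",y,np.median(a[:,2]).round(1),end=";")
E
```

```text
[  3.83  -3.54 130.48 -19.84  35.48  92.2 ] [ 0.23  0.1   0.04 -0.28 -0.23  0.19] [-1.1  0.   6.3] [ 0.63 -0.28  0.08] [ -0.6 -20.4 -23.3  -0.7  -0.   -0.2] [0.4414 0.1066 0.1296]
x50 y -8 67.0;x50 y -4 67.2;x50 y 0 80.6;x50 y 4 81.4;x50 y 8 81.5;x50 y 12 82.0;x50 y 16 76.3;x50 y 20 69.4;x50 y 24 69.7;x50 y 28 70.1;x50 y 32 70.4;x50 y 36 70.8;x50 y 40 71.0;x50 y 44 71.4;x50 y 48 71.7;
x-38 y -9 41.3;x-38 y -6 42.1;x-38 y -3 42.5;x-38 y 0 42.6;x-38 y 3 43.0;x-38 y 6 43.2;x-38 y 9 43.5;x-38 y 12 43.8;x-38 y 15 44.0;x-38 y 18 44.3;x-38 y 21 44.4;x-38 y 24 44.9;x-38 y 27 44.9;x-38 y 30 45.3;x-38 y 33 45.6;x-38 y 36 45.8;x-38 y 39 45.9;x-38 y 42 46.4;x-38 y 45 46.3;x-38 y 48 46.7;x-38 y 51 42.0;x-38 y 54 40.6;
```

Converted, -0.046 m / 0.5 = -0.092, 0.0137 m / 0.5 = 0.0274.

```bash
echo '[[[0.014,0.013,-0.046,0,0,0,0],[0.0274,0.026,-0.092,0,0,0,0],[0.0274,0.026,-0.092,0,0,0,0],[0.0274,0.026,-0.092,0,0,0,0],[0.0274,0.026,-0.092,0,0,0,0]]]' > path.dat && python3 shift.py path.dat
cat > chk.py <<'E'
from ins import *;from ext import cloud
import sys
def chk(tag):
    s=robot.read_state();np.savez(f"s{tag}.npz",R=s["tool_rot"],p=s["eef_pos"])
    I,d,M=cap("wrist");np.savez(f"w{tag}.npz",p=I,d=d,K=M["K"],k1=M["k1"],extrinsics=M["extrinsics"])
    P,u,v=cloud(np.load(f"w{tag}.npz"));P=P[v<330];q=(P-C)@np.c_[ex,ey,ez]*1e3
    # plate face: seed by tool-frame prediction
    R,p=s["tool_rot"],s["eef_pos"];o=p+R@OT;n=R@nt;px=R[:,1]
    py=np.cross(n,px);L=(P-o)@np.c_[px,py,n]
    m=(L[:,0]>-.03)&(L[:,0]<.055)&(L[:,1]>.01)&(L[:,1]<.038)&(abs(L[:,2]-.007)<.01)
    for w in (.004,.002,.0015):
        Q=P[m];c=Q.mean(0);n=np.linalg.svd(Q-c,full_matrices=False)[2][2];n*=np.sign(n[2]);m&=abs((P-c)@n)<w
    px=px-n*(px@n);px/=np.linalg.norm(px);py=np.cross(n,px);B=np.c_[px,py,n];L=(P-o)@B;f=(c-o)@n
    e=L[(abs(L[:,2]-f)<.0015)&(abs(L[:,0])<.07)&(L[:,1]<.06)&(L[:,1]>0)]
    ye=np.median([e[abs(e[:,0]-x)<.003][:,1].max() for x in np.arange(-.02,.05,.006)])
    xe=np.median([e[abs(e[:,1]-y)<.0015][:,0].max() for y in np.arange(.015,.036,.003)])
    t=L[(abs(L[:,2]-f+.003)<.0012)&(L[:,0]<-.04)&(L[:,0]>-.066)&(L[:,1]>.01)&(L[:,1]<.04)]
    xt=np.median([t[abs(t[:,1]-y)<.002][:,0].min() for y in np.arange(.016,.036,.004)]) if len(t)>50 else np.nan
    # origin from edges
    O=o+px*(xe-.06)+py*(ye-.042)+n*(f-.007)
    E=np.c_[ex,ey,ez];T=O-.06*px
    print("filter in tool: dx %.1f/%.1f dy %.1f dz %.1f mm"%((xe-.06)*1e3,(xt+.06)*1e3,(ye-.042)*1e3,(f-.007)*1e3),
     "tool n",(R.T@n).round(4))
    print("origin in ext",((O-C)@E*1e3).round(1),"tongue bottom",((T-C)@E*1e3).round(1),"tilt %.1f roll %.1f yaw %.1f"%(np.rad2deg(np.arcsin(px@ez)),np.rad2deg(np.arcsin(py@ez)),np.rad2deg(np.arctan2(px@ey,px@ex))))
    print("q",s["joint_positions"].round(1),"ft",s["ft_force"].round(1),"t",s["t"])
if __name__=="__main__":chk(sys.argv[1])
E
python3 chk.py c1; python3 -c "
from ins import *
rows([wp(-43,33,15),wp(-43,83,15)])"
```

```text
t: 9.05
eef_pos: [0.4379, 0.1068, 0.1743]
tool_rot: [[0.916, 0.235, 0.325], [0.303, -0.937, -0.176], [0.263, 0.26, -0.929]]
ft_force: [-0.5, -0.4, -3.8]
width: 0.0086
grip_force: 69.9
filter in tool: dx -0.8/-0.2 dy 3.0 dz -1.0 mm tool n [ 0.2164  0.0154 -0.9762]
origin in ext [14.1  3.7 97.4] tongue bottom [-44.1   3.7  82.7] tilt 14.2 roll 3.2 yaw 0.0
q [  3.9  -9.6 129.9 -17.1  42.4  88.6] ft [-0.5 -0.4 -3.8] t 9.05
  shift [-0.0136 -0.0124  0.0461] rv [0.03 0.01 0.02] world [0.4374 0.1063 0.1245]
  shift [-0.0005  0.0006 -0.0004] rv [0.03 0.01 0.02] world [0.4374 0.1063 0.1745]
```

```bash
cat >> ins.py <<'E'
E
python3 - <<'E'
from ins import *;from ext import cloud
P,u,v=cloud(np.load("wc1.npz"));q=(P-C)@np.c_[ex,ey,ez]*1e3
w=q[(q[:,2]>39)&(q[:,2]<50)&(q[:,1]>30)&(q[:,1]<70)&(q[:,0]<-45)&(q[:,0]>-85)]
print("lip outer y",np.percentile(w[:,1],[98,99.8]),"lip x",np.percentile(w[:,0],[.2,2,98,99.8]))
w=q[(q[:,2]>39)&(q[:,2]<47)&(q[:,1]>42)&(q[:,1]<70)&(abs(q[:,0])<40)]
print("side wall y",np.percentile(w[:,1],[1,50,99]) if len(w) else 0,len(w), np.median(w[:,2]) if len(w) else 0)
# measured filter in tool frame
n=np.array([.2164,.0154,-.9762]);n/=np.linalg.norm(n);px=np.array([0,1.,0]);px-=n*(px@n);px/=np.linalg.norm(px);py=np.cross(n,px)
s=np.load("sc1.npz");O=C+np.c_[ex,ey,ez]@np.array([14.1,3.7,97.4])/1e3;o=s["R"].T@(O-s["p"])
open("held2.py","w").write(f"""from ins import *
Rf=np.array({np.c_[px,py,n].tolist()});of=np.array({o.tolist()})
def wp2(xe,ze,th,y=0):
    t=np.deg2rad(th);px=np.cos(t)*ex+np.sin(t)*ez;n=-np.sin(t)*ex+np.cos(t)*ez
    R=np.c_[px,ey,n]@Rf.T;return R,C+ex*xe/1e3+ey*y/1e3+ez*ze/1e3+.06*px-R@of
""")
print(o)
from held2 import *
rows([wp2(-43,55,15),wp2(-43,33,15)])
E
```

```text
lip outer y [52.81513009 53.28566025] lip x [-72.69246244 -72.00736934 -47.52120755 -45.4116093 ]
side wall y [47.98879775 50.61330392 53.22336789] 1122 41.82953126796174
[-0.00520287  0.0075392   0.08340734]
  shift [-0.0058 -0.0072  0.0246] rv [-0.82 -3.29 -0.2 ] world [0.4388 0.1076 0.1479]
  shift [-0.0116 -0.0129  0.045 ] rv [-0.82 -3.29 -0.2 ] world [0.4388 0.1076 0.1259]
```

Converted, 0.0246 m / 0.5 = 0.0492, 0.012 m / 0.5 = 0.024, -3.3 degrees / 180 = -0.0183.

```bash
echo '[[[-0.006,-0.0072,0.024,-0.0044,-0.0183,-0.0011,0],[-0.0136,-0.0144,0.0492,-0.0046,-0.0183,-0.0011,0],[-0.0136,-0.0144,0.0492,-0.0046,-0.0183,-0.0011,0],[-0.0136,-0.0144,0.0492,-0.0046,-0.0183,-0.0011,0],[-0.0136,-0.0144,0.0492,-0.0046,-0.0183,-0.0011,0]]]' > path.dat && python3 shift.py path.dat; python3 chk.py c2; python3 -c "
from held2 import *
rows([wp2(-43,55,15,-1),wp2(-43,33,15,-1)])"
```

```text
t: 9.6
eef_pos: [0.4391, 0.1076, 0.1494]
tool_rot: [[0.932, 0.234, 0.278], [0.296, -0.933, -0.206], [0.211, 0.274, -0.938]]
ft_force: [0.7, 0.1, -2.2]
width: 0.0085
grip_force: 70.0
filter in tool: dx -0.7/-0.3 dy 3.0 dz -1.1 mm tool n [ 0.2155  0.0163 -0.9764]
origin in ext [15.1  0.6 72. ] tongue bottom [-42.9   0.6  56.5] tilt 15.0 roll 0.2 yaw -0.0
q [  4.7  -4.9 128.8 -19.8  42.3  91.9] ft [ 0.7  0.1 -2.2] t 9.6
  shift [-0.0018 -0.0005  0.0013] rv [ 0.04 -0.23 -0.01] world [0.4378 0.1073 0.1479]
  shift [-0.0064 -0.0066  0.0219] rv [ 0.04 -0.23 -0.01] world [0.4378 0.1073 0.1259]
```

```bash
echo '[[[0,0,0,0,0,0,0],[0,0,0,0,0,0,0],[0,0,0,0,0,0,0]]]' > path.dat && python3 shift.py path.dat; python3 - <<'E'
from held2 import *
M=imaging.camera_model("wrist");print("cam",M["extrinsics"][:3,3].round(3))
s=robot.read_state();R,p=s["tool_rot"],s["eef_pos"]
for k in(0,.1,.2,.25):print(k,(p-R[:,2]*k).round(3))
print(s["tau"].round(2),s["wrist_torque"].round(2))
I,d,M=cap("side");c=cv2.resize(I[230:400,250:450],(800,600) if 0 else (706,600),interpolation=cv2.INTER_CUBIC);cv2.imwrite("pics/c2.png",c[:,:,::-1])
E
```

```text
t: 9.95
eef_pos: [0.4391, 0.1076, 0.1494]
tool_rot: [[0.932, 0.234, 0.279], [0.296, -0.933, -0.206], [0.212, 0.274, -0.938]]
ft_force: [-0.1, -0.4, -3.0]
width: 0.0084
grip_force: 70.0
cam [0.489 0.143 0.231]
0 [0.439 0.108 0.149]
0.1 [0.411 0.128 0.243]
0.2 [0.383 0.149 0.337]
0.25 [0.369 0.159 0.384]
[-0.000e+00 -2.487e+01 -2.866e+01 -6.600e-01 -6.600e-01 -1.000e-02] [0.24 0.3  0.02]
```

View pics/c2.png

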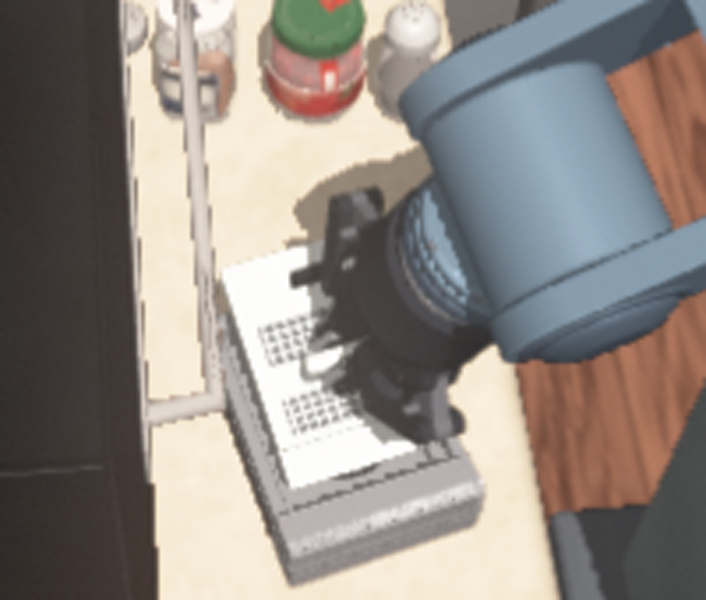

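The side crop shows the filter level across its width over the recess, about (220-430, 250-490). It is clear of the handle at (195,200) and the lip at (390,520). I'll descend in a closed loop.

Converted, 0.016 m / 0.5 = 0.032, 0.01 m / 0.5 = 0.02.

```bash
echo '[[[-0.006,-0.006,0.02,0,0,0,0],[-0.01,-0.009,0.032,0,0,0,0],[-0.01,-0.009,0.032,0,0,0,0],[-0.01,-0.009,0.032,0,0,0,0],[-0.01,-0.009,0.032,0,0,0,0]]]' > path.dat && python3 shift.py path.dat; python3 chk.py c3; python3 -c "
from held2 import *
rows([wp2(-43,33,15,-1),wp2(-61,32.5,15,-1)])"
```

```text
t: 10.5
eef_pos: [0.4379, 0.1071, 0.1319]
tool_rot: [[0.932, 0.234, 0.278], [0.296, -0.933, -0.206], [0.211, 0.274, -0.938]]
ft_force: [-0.5, 0.2, -4.0]
width: 0.0087
grip_force: 69.8
filter in tool: dx -0.8/-0.2 dy 3.0 dz -1.1 mm tool n [ 0.216   0.0153 -0.9763]
origin in ext [15.2 -0.8 54.5] tongue bottom [-42.7  -0.7  39. ] tilt 15.0 roll 0.2 yaw -0.0
q [  4.6  -2.9 129.2 -20.8  40.   93.2] ft [-0.5  0.2 -4. ] t 10.5
  shift [-0.0014 -0.002   0.0057] rv [ 0.04 -0.21 -0.01] world [0.4378 0.1073 0.1259]
  shift [-0.0004 -0.0194  0.0014] rv [ 0.04 -0.21 -0.01] world [0.4334 0.1248 0.1254]
```

Converted, -0.018 m / 0.5 = -0.036, -0.015 m / 0.5 = -0.03.

```bash
echo '[[[-0.0028,-0.004,0.0118,0,0,0,0],[-0.0028,-0.004,0.0118,0,0,0,0],[-0.002,-0.012,0.01,0,0,0,0],[-0.0014,-0.022,0.007,0,0,0,0],[-0.001,-0.03,0.005,0,0,0,0],[-0.0008,-0.036,0.0036,0,0,0,0],[-0.0008,-0.036,0.0036,0,0,0,0],[-0.0008,-0.036,0.0036,0,0,0,0]]]' > path.dat && python3 shift.py path.dat; python3 chk.py c4; python3 -c "
from held2 import *
rows([wp2(-61,32,15,-1),wp2(-61,31.5,10,-1),wp2(-61,31,5,-1),wp2(-61,30.5,0,-1)])"
```

```text
t: 11.35
eef_pos: [0.4336, 0.1235, 0.1252]
tool_rot: [[0.932, 0.234, 0.278], [0.296, -0.933, -0.206], [0.211, 0.274, -0.938]]
ft_force: [-0.3, 0.4, -3.4]
width: 0.0086
grip_force: 70.0
filter in tool: dx -0.8/11.4 dy 3.0 dz -1.1 mm tool n [ 0.2156  0.0162 -0.9763]
origin in ext [-1.7 -0.9 47.8] tongue bottom [-59.7  -0.9  32.3] tilt 15.0 roll 0.2 yaw 0.0
q [  7.1  -1.7 129.  -21.9  39.8  96.5] ft [-0.3  0.4 -3.4] t 11.35
  shift [ 0.0002 -0.0015 -0.0001] rv [ 0.03 -0.19  0.  ] world [0.4334 0.1248 0.1249]
  shift [-0.001   0.0053  0.0052] rv [ 4.91 -0.19  1.09] world [0.4354 0.117  0.1216]
  shift [-0.0023  0.0116  0.011 ] rv [ 9.79 -0.19  2.18] world [0.4373 0.1096 0.1176]
  shift [-0.0038  0.0175  0.0173] rv [14.67 -0.19  3.27] world [0.4391 0.1024 0.1129]
```

The tongue is under the lip (visible tongue now begins 11 mm in) with no contact force. Now I'll swing it down.

Converted, 0.0148 m / 0.5 = 0.0296, 0.014 m / 0.5 = 0.028, 12.2 degrees / 180 = 0.0678.

```bash
echo '[[[-0.001,0.006,0.005,0.0136,-0.0006,0.0031,0],[-0.002,0.011,0.0104,0.0273,-0.0011,0.0061,0],[-0.0032,0.0172,0.016,0.0408,-0.0011,0.0091,0],[-0.0046,0.0236,0.022,0.0544,-0.0011,0.0121,0],[-0.006,0.0296,0.028,0.0678,-0.0011,0.0151,0],[-0.006,0.0296,0.028,0.0678,-0.0011,0.0151,0],[-0.006,0.0296,0.028,0.0678,-0.0011,0.0151,0]]]' > path.dat && python3 shift.py path.dat; python3 chk.py c5; python3 -c "
from held2 import *
rows([wp2(-61,30.5,0,-1),wp2(-61,30,0,-1),wp2(-61,29,0,-1)])"
```

```text
t: 12.1
eef_pos: [0.4382, 0.1055, 0.1155]
tool_rot: [[0.944, 0.242, 0.224], [0.25, -0.968, -0.005], [0.216, 0.061, -0.975]]
ft_force: [-0.6, 0.2, -3.5]
width: 0.0084
grip_force: 70.0
filter in tool: dx 9.9/9.0 dy 15.2 dz -0.9 mm tool n [ 0.2159  0.0156 -0.9763]
origin in ext [10.2 11.1 34.1] tongue bottom [-49.8  11.1  31.4] tilt 2.6 roll 0.0 yaw -0.0
q [-9.000e-01 -1.800e+00  1.296e+02 -1.000e-01  3.930e+01  7.470e+01] ft [-0.6  0.2 -3.5] t 12.1
  shift [-0.0005  0.0033  0.0027] rv [2.52 0.01 0.55] world [0.4391 0.1024 0.1129]
  shift [-0.0007  0.0033  0.0032] rv [2.52 0.01 0.55] world [0.4391 0.1024 0.1124]
  shift [-0.0009  0.0032  0.0042] rv [2.52 0.01 0.55] world [0.4391 0.1024 0.1114]
```

Converted, 0.0045 m / 0.5 = 0.009, 0.0037 m / 0.5 = 0.0074, 2.52 degrees / 180 = 0.014.

```bash
echo '[[[-0.001,0.0066,0.0054,0.014,0,0.0031,0],[-0.001,0.0066,0.0054,0.014,0,0.0031,0],[-0.0016,0.0066,0.0074,0.014,0,0.0031,0],[-0.0018,0.0064,0.009,0.014,0,0.0031,0],[-0.0018,0.0064,0.009,0.014,0,0.0031,0]]]' > path.dat && python3 shift.py path.dat; cat > seat.py <<'E'
from ins import *;from ext import cloud
import sys
def seat(tag):
    E=np.c_[ex,ey,ez]
    I,d,M=cap("wrist");np.savez(f"w{tag}.npz",p=I,d=d,K=M["K"],k1=M["k1"],extrinsics=M["extrinsics"])
    P,u,v=cloud(np.load(f"w{tag}.npz"));q=(P-C)@E*1e3
    for x in(-42,-25,-5,20,40,55,60.5,64,68):
        t=q[(abs(q[:,0]-x)<1.5)&(q[:,1]>24)&(q[:,1]<38)&(q[:,2]<60)]; 
        if len(t): print("x",x,"z",np.median(t[:,2]).round(1),end="; ")
    print()
    for y in(-42,-38,-30,15,30,38,42,45,48,52):
        t=q[(abs(q[:,0]-30)<3)&(abs(q[:,1]-y)<1)&(q[:,2]<60)]; 
        if len(t): print("y",y,"z",np.median(t[:,2]).round(1),end="; ")
    k=q[(abs(q[:,0]-45)<14)&(abs(q[:,1])<20)&(q[:,2]>47)&(q[:,2]<54)]
    m=I.reshape(-1,3)
    print("\nknob",np.percentile(k,[2,50,98],axis=0).round(1).tolist(),len(k))
    return I
if __name__=="__main__":seat(sys.argv[1])
E
python3 seat.py s1
```

```text
t: 12.65
eef_pos: [0.4397, 0.1025, 0.1127]
tool_rot: [[0.946, 0.245, 0.213], [0.242, -0.969, 0.037], [0.216, 0.016, -0.976]]
ft_force: [-10.3, -3.3, 16.1]
width: 0.0086
grip_force: 73.1
x -42 z 34.0; x -25 z 37.2; x -5 z 37.0; x 20 z 37.2; x 40 z 37.0; x 55 z 37.0; x 60.5 z 30.8; x 64 z 39.8; x 68 z 44.1; 
y 15 z 37.1; y 30 z 36.9; y 38 z 37.0; y 42 z 30.5; y 45 z 30.7; y 48 z 42.1; y 52 z 41.7; 
knob [[36.2, -8.4, 47.5], [39.7, 0.5, 51.1], [44.1, 8.5, 52.4]] 956
```

The filter lies flat, with its face at z = 37 mm at every point. I'll let go and lift clear.

Converted, -0.088 m / 0.5 = -0.176, -0.06 m / 0.5 = -0.12.

```bash
echo '[[[0.0008,0,-0.004,0,0,0,0],[0.0008,0,-0.004,0,0,0,0.028],[0.0008,0,-0.004,0,0,0,0.028],[0.0008,0,-0.004,0,0,0,0.028],[0.004,0,-0.02,0,0,0,0.028],[0.014,0,-0.06,0,0,0,0.028],[0.026,0.002,-0.12,0,0,0,0.028],[0.038,0.0028,-0.176,0,0,0,0.028],[0.038,0.0028,-0.176,0,0,0,0],[0.038,0.0028,-0.176,0,0,0,0]]]' > path.dat && python3 shift.py path.dat; python3 seat.py s2;  python3 - <<'E'
from ins import *
yaw=-75.9+90
y=np.deg2rad(yaw);Rt=np.c_[[-np.sin(y)*-1*-1,np.cos(y),0],[np.cos(y),np.sin(y),0],[0,0,-1.]]
Rt[:,0]=np.cross(Rt[:,1],Rt[:,2])
print(Rt.round(3))
rows([(Rt,C+ex*.017+ez*.19)])
E
```

```text
t: 13.7
eef_pos: [0.439, 0.1022, 0.2019]
tool_rot: [[0.946, 0.244, 0.215], [0.241, -0.97, 0.039], [0.218, 0.015, -0.976]]
ft_force: [0.2, 1.2, -0.5]
width: 0.0008
grip_force: 0.0
x -42 z 34.0; x -25 z 37.3; x -5 z 37.1; x 20 z 37.3; x 40 z 37.1; x 55 z 37.1; x 60.5 z 30.1; x 64 z 41.6; x 68 z 44.3; 
y -42 z 36.5; y -38 z 37.2; y -30 z 37.0; y 15 z 37.1; y 30 z 36.8; y 38 z 36.9; y 42 z 32.1; y 45 z 38.4; y 48 z 41.6; y 52 z 42.1; 
knob [[36.9, -8.4, 47.7], [40.3, 0.4, 51.1], [44.3, 8.8, 52.5]] 354
[[-0.244  0.97   0.   ]
 [ 0.97   0.244  0.   ]
 [ 0.     0.    -1.   ]]
  shift [0.012  0.0267 0.014 ] rv [ 10.42  -9.13 -89.52] world [0.4591 0.0798 0.19  ]
```

Converted, 0.0267 m / 0.5 = 0.0534, 0.023 m / 0.5 = 0.046, -89.52 degrees / 180 = -0.4973.

```bash
echo '[[[0.002,0.005,0.002,0.0056,-0.0056,-0.0472,0],[0.004,0.01,0.004,0.0111,-0.0111,-0.0944,0],[0.006,0.014,0.008,0.0167,-0.0167,-0.1417,0],[0.008,0.018,0.01,0.0222,-0.0194,-0.1889,0],[0.01,0.024,0.014,0.0278,-0.0244,-0.2361,0],[0.014,0.03,0.016,0.0333,-0.0294,-0.2833,0],[0.016,0.036,0.018,0.0389,-0.0344,-0.3306,0],[0.018,0.04,0.022,0.0444,-0.0389,-0.3778,0],[0.022,0.046,0.024,0.05,-0.0444,-0.425,0],[0.024,0.0534,0.028,0.0579,-0.0507,-0.4973,0],[0.024,0.0534,0.028,0.0579,-0.0507,-0.4973,0],[0.024,0.0534,0.028,0.0579,-0.0507,-0.4973,0],[0.024,0.0534,0.028,0.0579,-0.0507,-0.4973,0],[0.024,0.0534,0.028,0.0579,-0.0507,-0.4973,0]]]' > path.dat && python3 shift.py path.dat; python3 - <<'E'
from ins import *
Rt=np.array([[-.244,.97,0],[.97,.244,0],[0,0,-1.]])
rows([(Rt,C+ex*x+ez*z) for x,z in((.017,.19),(.017,.114),(.024,.114),(.037,.114))])
E
python3 seat.py s3
```

```text
t: 15.15
eef_pos: [0.4591, 0.0798, 0.1898]
tool_rot: [[-0.242, 0.97, -0.0], [0.97, 0.242, 0.0], [0.0, -0.0, -1.0]]
ft_force: [0.2, -0.3, -0.1]
width: 0.0
grip_force: 0.0
  shift [-0.      0.0001 -0.0002] rv [-0.02 -0.02 -0.09] world [0.4591 0.0798 0.19  ]
  shift [-0.      0.0001  0.0758] rv [-0.02 -0.02 -0.09] world [0.4591 0.0798 0.114 ]
  shift [-0.007   0.0001  0.0758] rv [-0.02 -0.02 -0.09] world [0.4608 0.073  0.114 ]
  shift [-0.02    0.0001  0.0758] rv [-0.02 -0.02 -0.09] world [0.464  0.0604 0.114 ]
x -42 z 34.2; x -25 z 37.3; x -5 z 37.4; x 20 z 37.5; x 40 z 37.0; x 55 z 37.2; x 60.5 z 36.4; x 64 z 39.1; x 68 z 43.9; 
y -42 z 36.7; y -38 z 37.1; y -30 z 37.1; y 15 z 37.1; y 30 z 37.1; y 38 z 37.1; y 42 z 35.9; y 45 z 36.1; y 48 z 42.1; y 52 z 41.8; 
knob [[36.8, -8.8, 47.1], [37.7, -0.2, 50.5], [39.3, 8.5, 52.0]] 166
```

Converted, 0.0745 m / 0.5 = 0.149, 0.068 m / 0.5 = 0.136.

```bash
echo '[[[0,0,0.08,0,0,0,0],[0,0,0.136,0,0,0,0],[0,0,0.149,0,0,0,0],[0,0,0.149,0,0,0,0],[0,0,0.149,0,0,0,0]]]' > path.dat && python3 shift.py path.dat 40 && echo '[[[-0.008,0,0,0,0,0,0],[-0.014,0,0,0,0,0,0],[-0.018,0,0,0,0,0,0],[-0.022,0,0,0,0,0,0],[-0.022,0,0,0,0,0,0]]]' > path.dat && python3 shift.py path.dat
```

```text
t: 15.7
eef_pos: [0.4605, 0.0797, 0.1172]
tool_rot: [[-0.243, 0.97, 0.003], [0.97, 0.243, -0.0], [-0.001, 0.003, -1.0]]
ft_force: [-0.1, -1.1, 0.4]
width: 0.0002
grip_force: 0.0
t: 16.2
eef_pos: [0.4625, 0.0688, 0.1161]
tool_rot: [[-0.243, 0.97, 0.001], [0.97, 0.243, -0.0], [-0.0, 0.001, -1.0]]
ft_force: [0.8, -0.2, 0.2]
width: 0.0
grip_force: 0.0
```

Converted, -0.006 m / 0.5 = -0.012, -0.004 m / 0.5 = -0.008.

```bash
echo '[[[-0.004,0,0,0,0,0,0],[-0.008,0,0,0,0,0,0],[-0.012,0,0,0,0,0,0],[-0.012,0,0,0,0,0,0]]]' > path.dat && python3 shift.py path.dat && python3 seat.py p1 && echo '[[[-0.003,0,0,0,0,0,0],[-0.006,0,0,0,0,0,0],[-0.006,0,0,0,0,0,0],[-0.006,0,0,0,0,0,0]]]' > path.dat && python3 shift.py path.dat; python3 - <<'E'
from ins import *
print(((robot.read_state()["eef_pos"]-C)@np.c_[ex,ey,ez]*1e3).round(1))
E
python3 seat.py p2
```

```text
t: 16.6
eef_pos: [0.4637, 0.063, 0.1158]
tool_rot: [[-0.243, 0.97, 0.001], [0.97, 0.243, -0.0], [-0.0, 0.0, -1.0]]
ft_force: [0.9, 0.3, 0.6]
width: 0.0002
grip_force: 0.1
x -42 z 34.0; x -25 z 37.4; x -5 z 37.1; x 20 z 37.3; x 40 z 37.1; x 55 z 37.1; x 60.5 z 36.2; x 64 z 31.7; 
y -42 z 36.6; y -38 z 37.1; y -30 z 37.2; y 15 z 37.1; y 30 z 37.2; y 38 z 37.1; y 42 z 36.5; y 45 z 35.6; y 48 z 42.0; y 52 z 41.6; [ 34.4   0.3 115.8]
x -42 z 34.1; x -25 z 37.4; x -5 z 37.1; x 20 z 37.4; x 40 z 37.1; x 55 z 37.2; x 60.5 z 35.8; x 64 z 31.8; 
y -42 z 36.7; y -38 z 37.1; y -30 z 37.3; y 15 z 37.0; y 30 z 37.0; y 38 z 37.1; y 42 z 36.4; y 45 z 35.5; y 48 z 42.1; y 52 z 41.9; Traceback (most recent call last):
  File "seat.py", line 18, in <module>
    if __name__=="__main__":seat(sys.argv[1])
                            ~~~~^^^^^^^^^^^^^
  File "seat.py", line 16, in seat
    print("\nknob",np.percentile(k,[2,50,98],axis=0).round(1).tolist(),len(k))
                   ~~~~~~~~~~~~~^^^^^^^^^^^^^^^^^^^^
    return _quantile_unchecked(
        a, q, axis, out, overwrite_input, method, keepdims, 
[... 216 characters left out ...]
   result = _quantile(arr,
                       quantiles=q,
    ...<2 lines>...
                       out=out,
                       weights=wgt)
    slices_having_nans = np.isnan(arr[-1, ...])
                                  ~~~^^^^^^^^^
IndexError: index -1 is out of bounds for axis 0 with size 0
Traceback (most recent call last):
  File "seat.py", line 18, in <module>
    if __name__=="__main__":seat(sys.argv[1])
                            ~~~~^^^^^^^^^^^^^
  File "seat.py", line 16, in seat
    print("\nknob",np.percentile(k,[2,50,98],axis=0).round(1).tolist(),len(k))
                   ~~~~~~~~~~~~~^^^^^^^^^^^^^^^^^^^^
IndexError: index -1 is out of bounds for axis 0 with size 0
```

Converted, -0.005 m / 0.5 = -0.01, -0.003 m / 0.5 = -0.006.

```bash
echo '[[[-0.003,0,0,0,0,0,0],[-0.006,0,0,0,0,0,0],[-0.01,0,0,0,0,0,0],[-0.01,0,0,0,0,0,0],[-0.01,0,0,0,0,0,0]]]' > path.dat && python3 shift.py path.dat; python3 - <<'E'
from ins import *
print(((robot.read_state()["eef_pos"]-C)@np.c_[ex,ey,ez]*1e3).round(1))
E
```

```text
t: 17.2
eef_pos: [0.4647, 0.0585, 0.1157]
tool_rot: [[-0.243, 0.97, 0.0], [0.97, 0.243, 0.0], [0.0, 0.0, -1.0]]
ft_force: [-0.3, 2.7, -0.6]
width: -0.0001
grip_force: 1.6
[ 39.    0.3 115.7]
```

Converted, -0.003 m / 0.5 = -0.006, -0.0015 m / 0.5 = -0.003.

```bash
echo '[[[-0.003,0,0,0,0,0,0],[-0.006,0,0,0,0,0,0],[-0.006,0,0,0,0,0,0],[-0.006,0,0,0,0,0,0]]]' > path.dat && python3 shift.py path.dat; python3 - <<'E'
from ins import *
print(((robot.read_state()["eef_pos"]-C)@np.c_[ex,ey,ez]*1e3).round(1))
E
```

```text
t: 17.6
eef_pos: [0.4649, 0.0577, 0.1157]
tool_rot: [[-0.242, 0.97, -0.001], [0.97, 0.242, 0.005], [0.006, -0.0, -1.0]]
ft_force: [-1.5, 15.4, 2.4]
width: 0.0002
grip_force: 7.6
[3.990e+01 1.000e-01 1.157e+02]
```

It came to a hard stop at 15 N, which should be the latch's end stop. I'll back off, lift and look.

Converted, -0.13 m / 0.5 = -0.26, 0.1 m / 0.5 = 0.2.

```bash
echo '[[[0.012,0,0,0,0,0,0],[0.028,0,0,0,0,0,0],[0.028,0,-0.06,0,0,0,0],[0.028,0,-0.16,0,0,0,0],[0.12,0,-0.26,0,0,0,0],[0.2,0,-0.26,0,0,0,0],[0.2,0,-0.26,0,0,0,0],[0.2,0,-0.26,0,0,0,0]]]' > path.dat && python3 shift.py path.dat; python3 - <<'E'
from seat import *
I=seat("f1");
J,_,_=cap("top");o=np.zeros((480,800,3),np.uint8);o[:,:480]=I[:,80:560];o[:,480:]=cv2.resize(J[160:290,150:460],(320,134)).repeat(1,0)[:1].repeat(480,0)*0
o[:200,480:]=cv2.resize(J[160:290,250:460],(320,200));cv2.imwrite("pics/f1.png",o[:,:,::-1])
P,u,v=cloud(np.load("wf1.npz"));q=(P-C)@np.c_[ex,ey,ez]*1e3;col=I[v,u].astype(int)
k=(col.max(1)<70)&(abs(q[:,1])<14)&(q[:,0]>20)&(q[:,0]<62)&(q[:,2]>46)&(q[:,2]<56)
print("knob",np.percentile(q[k],[1,50,99],axis=0).round(1).tolist(),k.sum())
w=(abs(q[:,2]-37)<1.5)&(abs(q[:,1])<36)&(abs(q[:,1])>14)&(q[:,0]>50)&(q[:,0]<66)
print("plate end",np.percentile(q[w][:,0],[95,99]))
E
```

```text
t: 18.4
eef_pos: [0.441, 0.1533, 0.2463]
tool_rot: [[-0.246, 0.969, 0.002], [0.969, 0.246, -0.001], [-0.001, 0.002, -1.0]]
ft_force: [-0.1, -1.2, -0.4]
width: 0.0
grip_force: 0.0
x -42 z 34.3; x -25 z 37.5; x -5 z 37.1; x 20 z 37.1; x 40 z 37.1; 
y -42 z 36.5; y -38 z 37.4; y 38 z 37.2; y 42 z 36.1; y 45 z 35.3; y 48 z 41.7; y 52 z 41.3; Traceback (most recent call last):
  File "<stdin>", line 2, in <module>
  File "seat.py", line 16, in seat
    print("\nknob",np.percentile(k,[2,50,98],axis=0).round(1).tolist(),len(k))
                   ~~~~~~~~~~~~~^^^^^^^^^^^^^^^^^^^^
    return _quantile_unchecked(
        a, q, axis, out, overwrite_input, method, keepdims, weights)
    return _ureduce(a,
                    func=_quantile_ureduce_func,
    ...<5 lines>...
                    overwrite_input=overwrite_input,
                    method=method)
    r = func(a, **kwargs)
    result = _quantile(arr,
                       quantiles=q,
    ...<2 lines>...
                       out=out,
                       weights=wgt)
    slices_having_nans = np.isnan(arr[-1, ...])
                                  ~~~^^^^^^^^^
IndexError: index -1 is out of bounds for axis 0 with size 0
```

Converted, -0.16 m / 0.5 = -0.32, -0.14 m / 0.5 = -0.28.

```bash
echo '[[[-0.09,0,-0.06,0,0,0,0],[-0.18,0,-0.06,0,0,0,0],[-0.28,0,-0.06,0,0,0,0],[-0.32,0,-0.06,0,0,0,0],[-0.32,0,-0.06,0,0,0,0],[-0.32,0,-0.06,0,0,0,0]]]' > path.dat && python3 shift.py path.dat; sed -i 's/^    print("\\nknob".*$/    print()/' seat.py; python3 - <<'E'
from seat import *
I=seat("f2");
J,_,_=cap("top");o=np.zeros((480,800,3),np.uint8);o[:,:480]=I[:,80:560]
o[:200,480:]=cv2.resize(J[160:290,250:460],(320,200));cv2.imwrite("pics/f2.png",o[:,:,::-1])
P,u,v=cloud(np.load("wf2.npz"));q=(P-C)@np.c_[ex,ey,ez]*1e3;col=I[v,u].astype(int)
k=(col.max(1)<70)&(abs(q[:,1])<14)&(q[:,0]>20)&(q[:,0]<62)&(q[:,2]>46)&(q[:,2]<56)
if k.sum():print("knob",np.percentile(q[k],[1,50,99],axis=0).round(1).tolist(),k.sum())
w=(abs(q[:,2]-37)<1.5)&(abs(q[:,1])<36)&(abs(q[:,1])>14)&(q[:,0]>50)&(q[:,0]<66)
if w.sum():print("plate end",np.percentile(q[w][:,0],[95,99]))
r=(q[:,2]>62)&(q[:,2]<68)&(abs(q[:,0]+6)<15)&(abs(q[:,1])<30)
if r.sum():print("rib",np.percentile(q[r],[1,50,99],axis=0).round(1).tolist())
E
```

```text
t: 19.05
eef_pos: [0.4797, -0.0036, 0.2748]
tool_rot: [[-0.241, 0.971, -0.002], [0.971, 0.241, 0.001], [0.001, -0.001, -1.0]]
ft_force: [-0.0, -0.6, -0.2]
width: 0.0002
grip_force: 0.0
x -42 z 34.0; x -25 z 37.1; x -5 z 36.8; x 20 z 37.3; x 40 z 37.1; x 55 z 37.2; x 60.5 z 37.2; x 64 z 41.5; x 68 z 44.0; 
y -42 z 35.9; y -38 z 37.1; y -30 z 37.0; y 15 z 37.1; y 30 z 36.4; y 38 z 36.9; y 42 z 36.2; y 45 z 34.0; y 48 z 41.7; y 52 z 41.3; 
knob [[51.5, -7.6, 49.3], [54.6, 0.3, 51.2], [57.8, 8.2, 52.8]] 187
plate end [62.53846954 63.39695276]
rib [[-8.5, -18.7, 62.4], [-3.7, 0.4, 64.5], [0.7, 19.4, 66.5]]
```

View pics/f2.png

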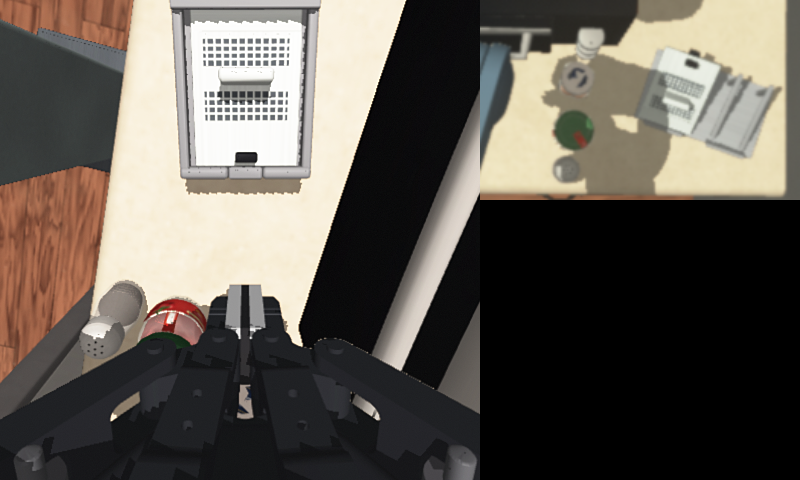

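The wrist view shows the filter flat in the recess at about (190-305, 20-165). Its knob is at the keeper end at (246,158), travelled about 10.7-11 mm, and the tongue is under the lip. In the top view the dirty filter and the jars are where they were.

```bash
python3 -c "
from station import robot, imaging, close_job
print(close_job())"
```

```text
the job is handed in; nothing more can be done
None
```

The clean filter is hooked under the lip, lying flat and latched into the keeper hole, and the job was handed in at about 19 s. The dirty filter and the jars look unmoved. On the first try at lowering the filter in, its edge rested lightly on the extractor's side wall and it rolled about 3° in the grip, so I lifted and corrected it before hooking.

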